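Shuttle the gear carrier into the inspection station

ROBOT

A 7-joint arm with a two-finger parallel gripper is mounted at the origin on a cart in front of the work surface, level with it; the furniture and walls round the work are solid. World frame = base frame: x ahead of the robot, y to its left, z up, the work surface at z = 0. Lengths are in m, angles in rad, forces in N, time in s.
With the tool pointing down it reaches from about 0.425 to 0.95 m from the base axis. Payload 16.7 kg.
Tool frame: the origin (TCP) lies midway between the tips of the shut fingers; the grasp point (between the pads) lies 19 mm behind it; z points along the fingers, x is the direction in which the jaws open and shut, and the axes are right-handed (so a half turn about z gives the same grasp; the last joint's range is limited). The gripper opens to 94 mm and grips with 3 to 60 N. Pads are 16 mm wide; open, the fingers measure 119 mm over their backs; the gripper's body (75 mm by 177 mm) begins 78 mm behind the grasp point.
Start: joints at [-1.458, 0.426, 0.074, 1.606, -0.034, 1.111, -0.067], TCP at [0.175, 0.652, 0.205] pointing down, gripper open.
Joint ranges: [-2.85, 2.85], [-0.5, 2.14], [-1.23, 1.37], [0.21, 2.46], [-1.02, 4.16], [0.16, 2.05], [-2.73, 2.73]. Speed limits (rad/s): [1.89, 1.89, 2.39, 2.39, 3.01, 3.01, 3.01].

INTERFACE

Orientations are given as a unit quaternion [w, x, y, z].
In Python, from workcell import get_obs, capture, camera_info, job gives the robot as it stands.
- The arm moves only by the shell command python3 -m jog 'ROWS'. ROWS is a JSON object of lists of equal length, an entry for each row: "travel": the shift along the tool's x, y, z in mm, a list of three; "dr": the turn, a rotation vector about the tool's x, y, z in degrees, a list of three; "jaw": the opening, from 0 (shut) to 1 (fully open). In form: {"travel": [[x, y, z], ...], "dr": [[ax, ay, az], ...], "jaw": [jaw, ...]}. A call has 1 to 5 rows; each row is the pose to reach, as a shift and turn from the pose commanded when the call began, along the tool's axes at that moment; what a row does not reach only later rows make up. A row lasts 1/12 s, in which the tool goes at most 41.7 mm and 7.16 degrees, less where a joint would pass 70% of its speed; a pose out of reach is approached as far as the arm can. A call with a gripper value outside its range is refused whole. The fingers move at their own pace and stop on an object; the grip force is fixed at half the most. Time passes only in rows, so rows that repeat a pose let the fingers close. It gives the time, the measured TCP pose, the force and the opening at its end, in the units of the state.
- get_obs(): the state, without advancing time (a new reading comes with each control period).
- capture(name): name is "scene" or "top"; returns the picture (480x640x3 uint8, blue, green, red); there is no depth.
- camera_info(name): a dict with "mtx" (3x3 intrinsics, pixels), "k1" (the pictures are not rectified: a ray, as slopes to the right and down, at radius r is drawn at 1 + k1 r^2 times it, then the intrinsics apply), "camera_from_world" (4x4, takes a point from world to camera coordinates). Camera axes: x right, y down, z forward; pixel columns grow to the right and rows downward; lengths in m; the calibration is good to about 2 mm. A picture is of the moment at which its call begins. camera_info takes no time and is no camera call.
- job.finish_job(): hands the job in, once; it reports no verdict.
The state is a dict: "time_s": time; "qpos": joint angles; "qvel": joint speeds; "tau": joint torques, N m; "tcp_pos": TCP position; "tool_rot": TCP orientation; "force": force on the tool from outside, world axes, zero at the start; "torque": the same for the moment, N m; "finger_gap": finger opening in m.
Only numpy, scipy, OpenCV 4.12 (cv2) and the standard library are available. Lean on these libraries where they do the work, as an engineer would, in place of code of your own. Each camera call takes 0.05 s, during which the arm holds its last target. There are 200 camera calls.

TASK

In the four-station shuttle tray, bring the carrier with the gear into the inspection station (the one with the tall corner guard), by sliding the carriers along the tray floor one at a time into the station that is empty at that moment: the housing carrier first, then the bracket carrier, then the gear carrier. Press each carrier home against the rubber-nosed stop at the end of its slide with a steady push of about 8 N (more than 4 N) for a moment before letting go; the stops are set anew each time, so find them by feel and do not push or bump a carrier against a stop or another carrier with 20 N or more. Never lift or tip a carrier, and leave the ring gauge, V-block and objective can beside the tray alone.

Things in the scene. Friction and masses are not known exactly. Their poses are not given: they have to be found in the camera images.
- tray: square shuttle tray fixed to the desk, 200 x 200 mm. Origin: centre of its underside; z up, x and y along its sides. Floor 8 mm above the desk; inner wall faces at x, y = +-92 mm, wall tops 28 mm above the desk. Four stations, no walls between. Keep carriers' centres on the lane lines x or y = +-42.5 mm (2 mm to spare) while sliding, to clear neighbours and side stops
- inspection_station (a point): floor of the inspection station, on its lane lines (tray x, y = +42.5 mm): the corner with a tall steel L-shaped guard (58 mm high, 70 mm with its dowel) on the walls. The bracket carrier starts here. Stops on its x+ and y+ walls
- empty_station (a point): floor of the station that is empty at the start, on its lane lines (tray x, y = -42.5 mm), diagonally opposite the inspection station. Stops on its x- and y- walls. The gear and housing carriers start in the two other stations, (x+, y-) with a stop on its y- wall and (x-, y+) with a stop on its x- wall, either way round
- stops: the tray's six stops (same origin and axes as the tray): round rubber noses, 11 mm in diameter, 14 mm above the desk, on the lane lines, that stick 2 to 7 mm out of the walls; set at random, not measured. So a carrier touches one when its centre is 45 to 50 mm from the tray's centre line. Noses are sprung, 8 N per mm, 5 mm at most
- housing_grip (a point): carrier with a small open box-shaped housing, 20 x 28 x 13 mm fixed on it (centre 24.5 mm toward the plate's -x edge). This point is on the axis of its square steel grip post (12 x 12 mm, 56 mm tall, in the plate's centre), 40 mm above the plate, 16 mm below the post's top, 52 mm above the tray floor. Axes: z up, x and y along the plate's and post's sides, within 1 degree of the tray's
- bracket_grip (a point): carrier with a small L-shaped bracket, 16 x 24 x 18 mm fixed on it (centre 24.5 mm toward the plate's -x edge). This point is on the axis of its square steel grip post (12 x 12 mm, 56 mm tall, in the plate's centre), 40 mm above the plate, 16 mm below the post's top, 52 mm above the tray floor. Axes: z up, x and y along the plate's and post's sides, within 1 degree of the tray's
- gear_grip (a point): carrier with a toothed gear, 29 mm in diameter, 13 mm high fixed on it (centre 24.5 mm toward the plate's -x edge). This point is on the axis of its square steel grip post (12 x 12 mm, 56 mm tall, in the plate's centre), 40 mm above the plate, 16 mm below the post's top, 52 mm above the tray floor. Axes: z up, x and y along the plate's and post's sides, within 1 degree of the tray's
- housing_carrier: housing carrier: loose aluminium plate 80 x 80 x 12 mm with the grip post and the housing on it; origin: centre of the plate's underside. 0.2 to 0.52 kg; sliding it takes 0.5 to 0.7 of the load on the floor, so also pressing down on it adds drag
- bracket_carrier: bracket carrier: loose aluminium plate 80 x 80 x 12 mm with the grip post and the bracket on it; origin: centre of the plate's underside. 0.2 to 0.52 kg; sliding it takes 0.5 to 0.7 of the load on the floor, so also pressing down on it adds drag
- gear_carrier: gear carrier: loose aluminium plate 80 x 80 x 12 mm with the grip post and the gear on it; origin: centre of the plate's underside. 0.2 to 0.52 kg; sliding it takes 0.5 to 0.7 of the load on the floor, so also pressing down on it adds drag
- ring_gauge: bystander: knurled steel ring lying flat, 46 mm in diameter, 16 mm high; origin: centre of its underside
- v_block: bystander: steel V-block 45 x 40 x 36 mm; origin: centre of its underside
- objective_can: bystander: round lidded can, 47 mm in diameter, 52 mm high; origin: centre of its underside

How it is judged:
By the outcome, as a careful person would: the job done as asked, in the order asked, and still so for the second after the job is handed in, with the robot touching nothing.
It also fails if it takes over 67 s, if anything falls off the work surface, if the arm or the gripper's body presses on something with over 40 N, if the wrist force passes 120 N, or if a joint passes its speed limit or range.

## Working session

There is one attempt and no reset: what is moved stays moved. The work goes in short steps, Python scripts to look and compute and a shell command to move; the robot and the scene stay as the last step left them, time stands still between calls to the robot, and variables do not carry over. Pictures are saved under pics/ and viewed, about 8 in all and at most 12, crops included, and the job is handed in when it is done.

```bash
mkdir -p pics; ls; python3 - <<'E'
from workcell import get_obs, capture, camera_info
import cv2
o=get_obs();print({k:o[k] for k in('time_s','tcp_pos','tool_rot','force','finger_gap')})
for n in('scene','top'):
    cv2.imwrite(f'pics/{n}0.png',capture(n)); c=camera_info(n); print(n,c)
E
```

```text
pics
{'time_s': 0.0, 'tcp_pos': array([0.17522003, 0.651409  , 0.20477097]), 'tool_rot': array([ 4.14285194e-04,  7.93657580e-01,  6.08364393e-01, -4.89209113e-04]), 'force': array([ 0.00817053, -0.39039504, -0.00689294]), 'finger_gap': 0.0941495090989035}
scene {'mtx': array([[460.80875999,   0.        , 318.17253354],
       [  0.        , 460.80875999, 244.36842154],
       [  0.        ,   0.        ,   1.        ]]), 'k1': -0.11483134225247728, 'camera_from_world': array([[-0.69326056, -0.72064842, -0.0074599 ,  0.34474986],
       [-0.55604547,  0.541441  , -0.63059898,  0.38179091],
       [ 0.45847925, -0.43302136, -0.77607298,  0.59983717],
       [ 0.        ,  0.        ,  0.        ,  1.        ]])}
top {'mtx': array([[541.61996486,   0.        , 326.67574622],
       [  0.        , 541.61996486, 236.62127715],
       [  0.        ,   0.        ,   1.        ]]), 'k1': -0.055496558800985286, 'camera_from_world': array([[-0.01631731, -0.99961992, -0.02222055, -0.0270143 ],
       [-0.99587644,  0.01823167, -0.0888691 ,  0.57512483],
       [ 0.08924044,  0.02067882, -0.99579543,  0.86160557],
       [ 0.        ,  0.        ,  0.        ,  1.        ]])}
```

View pics/top0.png

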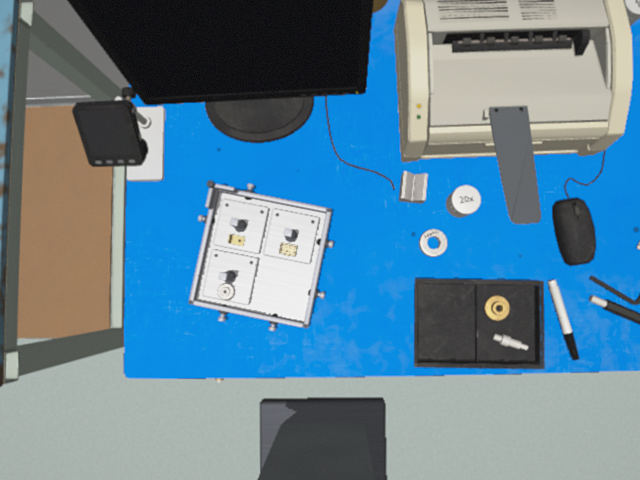

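View pics/scene0.png

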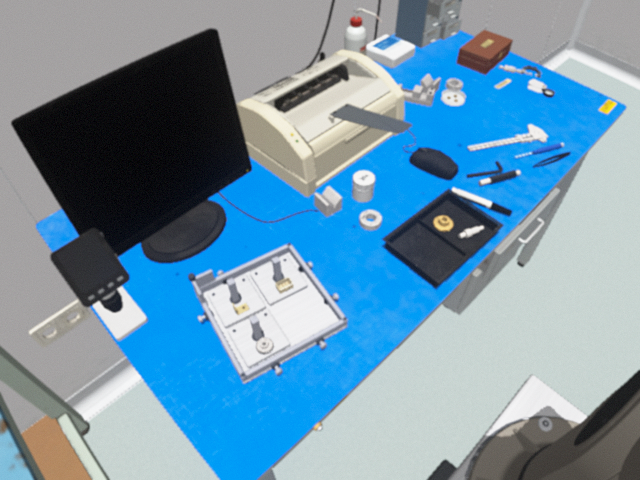

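The top view shows the tray centred near (262,255), with the guard at its upper-left corner (213,190). The bracket is at about (238,230), the housing at (290,240) and the gear at (230,280). The empty station is at the lower right. The bystanders are well to the right. Next I'll zoom in.

```bash
cat > h.py <<'E'
import numpy as np, cv2
from workcell import get_obs, capture, camera_info
def ray(n,uv):
    c=camera_info(n);K=c['mtx'];T=np.array(c['camera_from_world'])
    p=np.atleast_2d(uv).astype(float)
    d=(p-[K[0,2],K[1,2]])/[K[0,0],K[1,1]]
    s=d.copy()
    for _ in range(20): s=d/(1+c['k1']*(s**2).sum(1,keepdims=True))
    v=np.c_[s,np.ones(len(s))]@T[:3,:3]
    return -T[:3,:3].T@T[:3,3], v
def plane(n,uv,z):
    o,v=ray(n,uv); return o+v*((z-o[2])/v[:,2])[:,None]
def project(n,P):
    c=camera_info(n);T=np.array(c['camera_from_world']);q=np.atleast_2d(P)@T[:3,:3].T+T[:3,3]
    s=q[:,:2]/q[:,2:];s=s*(1+c['k1']*(s**2).sum(1,keepdims=True));K=c['mtx']
    return s*[K[0,0],K[1,1]]+[K[0,2],K[1,2]]
E
python3 - <<'E'
from h import *
a=cv2.imread('pics/top0.png')[170:340,180:350]; b=cv2.imread('pics/scene0.png')[235:390,185:355]
cv2.imwrite('pics/topz.png',cv2.resize(a,None,fx=3.5,fy=3.5,interpolation=cv2.INTER_CUBIC))
im=cv2.imread('pics/top0.png')
hsv=cv2.cvtColor(im,cv2.COLOR_BGR2HSV)
m=((hsv[...,1]<110)*255).astype(np.uint8); m[:165]=0;m[345:]=0;m[:,:175]=0;m[:,355:]=0
cs,_=cv2.findContours(cv2.morphologyEx(m,cv2.MORPH_OPEN,np.ones((17,17))),cv2.RETR_EXTERNAL,cv2.CHAIN_APPROX_NONE)
c=max(cs,key=cv2.contourArea);r=cv2.minAreaRect(c);print(r);print(plane('top',cv2.boxPoints(r),.028))
E
```

```text
((259.6029357910156, 255.77508544921875), (126.55099487304688, 125.9737548828125), 11.09372329711914)
[[ 0.46590848  0.19530447  0.028     ]
 [ 0.6693038   0.15589526  0.028     ]
 [ 0.62431422 -0.04955609  0.028     ]
 [ 0.42414829 -0.00700157  0.028     ]]
```

View pics/topz.png

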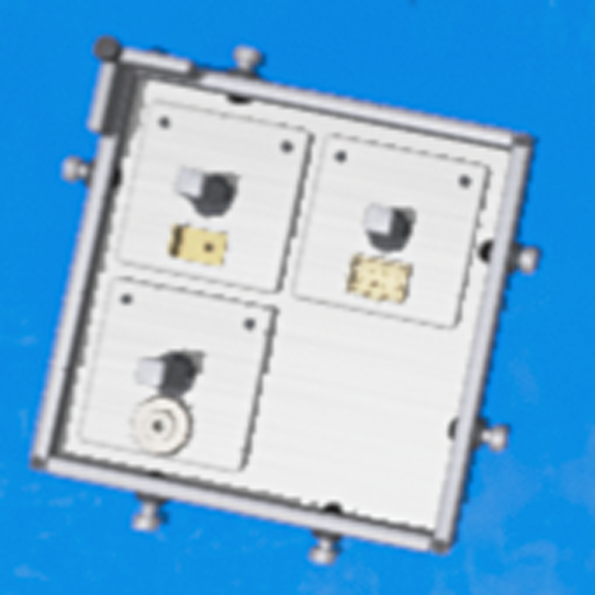

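The zoomed crop gives these post tops in crop pixels: bracket (190,183), housing (379,219), gear (153,372). The gear carrier is at (x-,y+) and the housing at (x+,y-). I'll fit the tray edges, triangulate the posts and check with enlarged crops.

```bash
cat > tray.py <<'E'
from h import *
def fit(im):
    hsv=cv2.cvtColor(im,cv2.COLOR_BGR2HSV); s=cv2.GaussianBlur(hsv[...,1],(3,3),0).astype(float)
    a=np.deg2rad(-11.5);R=np.array([[np.cos(a),-np.sin(a)],[np.sin(a),np.cos(a)]]);c=np.array([.546,.073])
    for it in range(3):
        L=[]
        for d,t in(([1,0],[0,1]),([-1,0],[0,1]),([0,1],[1,0]),([0,-1],[1,0])):
            d=np.array(d);t=np.array(t);pts=[]
            for u in np.r_[np.arange(-88,-54,3),np.arange(-30,31,3),np.arange(54,89,3)]:
                if (d.sum()>0) and u>-25: continue   # guard side
                r=np.arange(-8,9,.25)
                P=np.array([c+R@((100+q)*d+u*t)/1000 for q in r])
                uv=project('top',np.c_[P,np.full(len(P),.028)]).astype(np.float32)
                v=cv2.remap(s.astype(np.float32),uv[:,0].reshape(1,-1),uv[:,1].reshape(1,-1),cv2.INTER_LINEAR)[0]
                k=np.where((v[:-1]<140)&(v[1:]>=140))[0]
                if len(k): pts.append(P[k[-1]])
            pts=np.array(pts)
            vx,vy,x0,y0=cv2.fitLine(pts.astype(np.float32)*1000,cv2.DIST_HUBER,0,.01,.01).ravel()
            L.append((np.array([x0,y0])/1000,np.array([vx,vy])))
        ang=[]
        for i,(p,v) in enumerate(L):
            w=v if i>1 else np.array([v[1],-v[0]]); w=w if w[0]>0 else -w; ang.append(np.arctan2(w[1],w[0]))
        a=np.mean(ang);R=np.array([[np.cos(a),-np.sin(a)],[np.sin(a),np.cos(a)]])
        l=[R.T@p for p,_ in L]; 
        c=R@np.array([(l[0][0]+l[1][0])/2,(l[2][1]+l[3][1])/2])
    print('ang',np.rad2deg(ang),'size',l[0][0]-l[1][0],l[2][1]-l[3][1],'c',c)
    return c,a,R
E
python3 - <<'E'
from tray import *
im=cv2.imread('pics/top0.png');c,a,R=fit(im)
z={'bracket':(189,183),'housing':(379,219),'gear':(152,372)}
rows=[]
sc=cv2.imread('pics/scene0.png')
for n,p in z.items():
    uv=(np.array(p)+.5)/3.5-.5+[180,170]; P=plane('top',uv,.076)[0]
    print(n,P, 'tray mm',R.T@(P[:2]-c)*1000, 'scene px',project('scene',P))
    def crop(i,u):
        u=np.round(u).astype(int);return cv2.resize(i[u[1]-14:u[1]+14,u[0]-14:u[0]+14],None,fx=9,fy=9,interpolation=cv2.INTER_CUBIC),u
    a1,u1=crop(im,uv);a2,u2=crop(sc,project('scene',P)[0]);print(u1,u2)
    rows.append(np.vstack([a1,a2]))
cv2.imwrite('pics/posts.png',np.hstack(rows))
E
```

```text
ang [-12.487728 -12.394311 -12.394233 -12.394292] size 0.2005072 0.20147392 c [0.54505825 0.07247063]
bracket [0.59562626 0.1063667  0.076     ] tray mm [42.09614876 43.97705342] scene px [[231.34146025 280.35719777]]
[234 222] [231 280]
housing [0.57797237 0.02183838 0.076     ] tray mm [ 43.03189045 -42.37004537] scene px [[276.41652671 258.42035467]]
[288 232] [276 258]
gear [0.51204362 0.12292528 0.076     ] tray mm [-43.09186223  42.17498453] scene px [[255.10121039 317.7969266 ]]
[223 276] [255 318]
```

View pics/posts.png

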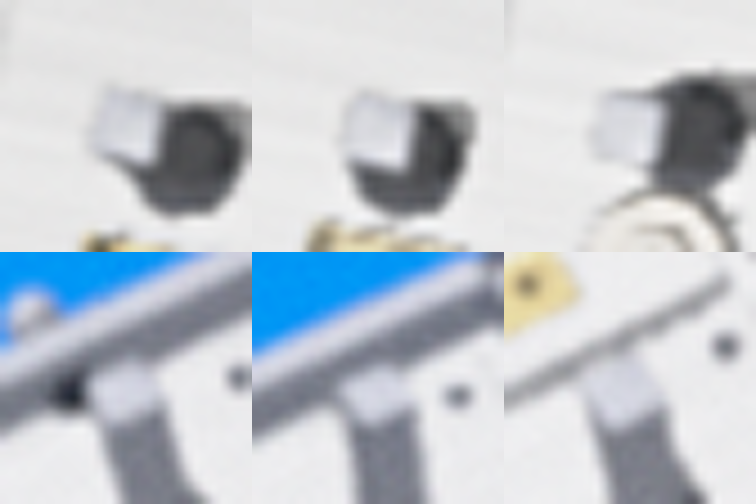

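Each crop shows the post top as a light square. The top-view centres are within a pixel of my estimates, and the scene view sits about 1.7 px lower, which is within the calibration error. I'll combine both views and work out the approach in tool axes.

```bash
python3 - <<'E'
from tray import *
from scipy.spatial.transform import Rotation as Ro
c,a,R=fit(cv2.imread('pics/top0.png'))
o=get_obs();q=o['tool_rot'];T=Ro.from_quat(np.r_[q[1:],q[0]]).as_matrix()
D={'bracket':((234,222),(127,126),(231,280),(125,139)),'housing':((288,232),(126,130),(276,258),(124,144)),'gear':((223,276),(126,128),(255,318),(121,141))}
for n,(u1,p1,u2,p2) in D.items():
    f=lambda u,p:np.array(u)-14+(np.array(p)+.5)/9-.5
    A=plane('top',f(u1,p1),.076)[0];B=plane('scene',f(u2,p2),.076)[0]
    M=(A+B)/2; M[2]=.037
    print(n,A[:2],B[:2],'tray',R.T@(A[:2]-c)*1e3,'d tool mm',T.T@(M-o['tcp_pos'])*1000)
E
```

```text
ang [-12.487728 -12.394311 -12.394233 -12.394292] size 0.2005072 0.20147392 c [0.54505825 0.07247063]
bracket [0.59620981 0.10632912] [0.59563154 0.10825266] tray [42.67412651 44.06584389] d tool mm [-415.98136907  547.53831022  168.38078631]
housing [0.57831631 0.02241368] [0.57740515 0.02479264] tray [ 43.2440678  -41.73423723] d tool mm [-501.48725184  551.84325094  168.47620749]
gear [0.51228816 0.1237283 ] [0.51124827 0.12581192] tray [-43.02571605  43.01180473] d tool mm [-420.96784274  461.73449867  168.37799556]
```

```bash
python3 -m jog '{"travel":[[-12,14,0],[-37,41,0],[-62,69,0],[-87,97,0],[-112,124,0]],"dr":[[0,0,0],[0,0,0],[0,0,0],[0,0,0],[0,0,0]],"jaw":[0.5,0.5,0.5,0.5,0.5]}'
python3 -m jog '{"travel":[[-25,28,0],[-50,56,0],[-75,83,0],[-100,110,0],[-125,138,0]],"dr":[[0,0,0],[0,0,0],[0,0,0],[0,0,0],[0,0,0]],"jaw":[0.5,0.5,0.5,0.5,0.5]}'
python3 -m jog '{"travel":[[-25,28,0],[-50,56,0],[-75,83,0],[-100,110,0],[-125,138,0]],"dr":[[0,0,0],[0,0,0],[0,0,0],[0,0,0],[0,0,0]],"jaw":[0.5,0.5,0.5,0.5,0.5]}'
python3 -m jog '{"travel":[[-25,28,0],[-50,56,0],[-75,83,0],[-100,110,0],[-125,138,0]],"dr":[[0,0,0],[0,0,0],[0,0,0],[0,0,0],[0,0,0]],"jaw":[0.5,0.5,0.5,0.5,0.5]}'
python3 -m jog '{"travel":[[-14,14,20],[-14,14,40],[-14,14,70],[-14,14,80],[-14,14,80]],"dr":[[0,0,0],[0,0,-1.3],[0,0,-2.6],[0,0,-2.6],[0,0,-2.6]],"jaw":[0.5,0.5,0.5,0.5,0.5]}'
python3 - <<'E'
from h import *
cv2.imwrite('pics/s1.png',capture('scene')); cv2.imwrite('pics/t1.png',capture('top')); print(get_obs())
E
```

```text
time_s: 0.52
tcp_pos: [0.2667, 0.5096, 0.2051]
tool_rot: [0.0, 0.794, 0.608, -0.0]
force: [0.8, 0.3, 0.4]
finger_gap: 0.0641
time_s: 0.93
tcp_pos: [0.3672, 0.3531, 0.2054]
tool_rot: [-0.0, 0.794, 0.608, -0.0]
force: [0.4, -0.2, -0.2]
finger_gap: 0.0469
time_s: 1.35
tcp_pos: [0.468, 0.1966, 0.2055]
tool_rot: [-0.0, 0.794, 0.608, 0.0]
force: [0.5, 0.3, -0.2]
finger_gap: 0.0472
time_s: 1.77
tcp_pos: [0.5688, 0.0401, 0.2054]
tool_rot: [-0.0, 0.794, 0.608, -0.0]
force: [0.5, 0.5, 0.1]
finger_gap: 0.0473
time_s: 2.18
tcp_pos: [0.5765, 0.0244, 0.1231]
tool_rot: [-0.001, 0.78, 0.626, -0.002]
force: [0.7, 0.9, 0.8]
finger_gap: 0.0469
{'time_s': 2.2833, 'qpos': array([-0.50218658,  0.38007895,  0.43620114,  1.92066459, -0.20390864,
        0.88397916,  1.38956992]), 'qvel': array([-0.00430549, -0.02152932,  0.00412679, -0.01251224,  0.00083739,
        0.00059633,  0.00198205]), 'tau': array([  0.35712347, -71.93846226,   8.64885986, -36.57979488,
        -0.0796835 ,  -0.0890324 ,   0.09371967]), 'tcp_pos': array([0.57838196, 0.02471544, 0.12613493]), 'tool_rot': array([ 1.94131406e-05,  7.79822309e-01,  6.26000920e-01, -1.16801200e-04]), 'force': array([ 0.93382178,  0.20273271, -0.13343479]), 'torque': array([-0.02368062,  0.00960281, -0.01128493]), 'finger_gap': 0.04741495844649221}
```

```bash
python3 -m jog '{"travel":[[0,0,20],[0,0,40],[0,0,60],[0,0,76],[0,0,89]],"dr":[[0,0,0],[0,0,0],[0,0,0],[0,0,0],[0,0,0]],"jaw":[0.5,0.5,0.5,0.5,0.5]}'
python3 -m jog '{"travel":[[0,0,0],[0,0,0],[0,0,0],[0,0,0],[0,0,0]],"dr":[[0,0,0],[0,0,0],[0,0,0],[0,0,0],[0,0,0]],"jaw":[0.4,0.3,0.28,0.26,0.24]}'
python3 - <<'E'
from h import *
im=capture('scene');cv2.imwrite('pics/s2.png',cv2.resize(im[210:390,170:370],None,fx=3,fy=3,interpolation=cv2.INTER_CUBIC));
E
```

```text
time_s: 2.7
tcp_pos: [0.579, 0.0252, 0.037]
tool_rot: [0.0, 0.78, 0.626, 0.001]
force: [0.9, 0.1, 0.9]
finger_gap: 0.0472
time_s: 3.12
tcp_pos: [0.5788, 0.0247, 0.0375]
tool_rot: [0.0, 0.78, 0.626, 0.001]
force: [-1.1, 0.7, -0.0]
finger_gap: 0.0232
```

View pics/s2.png

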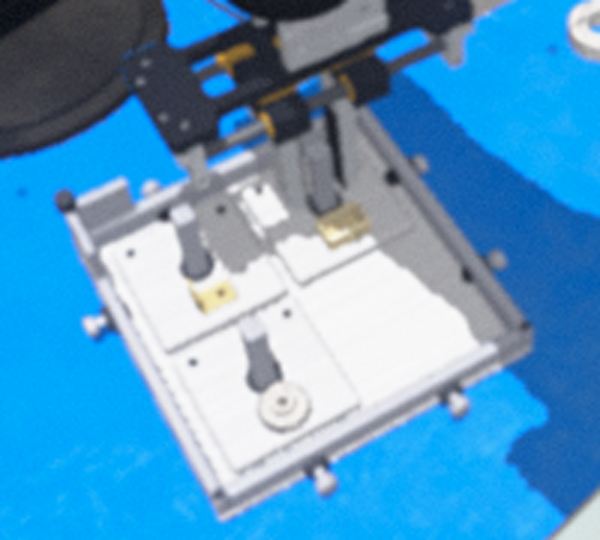

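The fingers straddle the housing post at about (325,170) and the plate is undisturbed. Next I'll close the jaws.

```bash
python3 -m jog '{"travel":[[0,0,0],[0,0,0],[0,0,0],[0,0,0],[0,0,0]],"dr":[[0,0,0],[0,0,0],[0,0,0],[0,0,0],[0,0,0]],"jaw":[0.2,0.16,0.13,0.1,0]}'
python3 -m jog '{"travel":[[0,0,0],[0,0,0],[0,0,0],[0,0,0],[0,0,0]],"dr":[[0,0,0],[0,0,0],[0,0,0],[0,0,0],[0,0,0]],"jaw":[0,0,0,0,0]}'
python3 - <<'E'
from tray import *
im=capture('top');cv2.imwrite('pics/t2.png',im);fit(cv2.imread('pics/top0.png'));print(get_obs()['tcp_pos'])
E
```

```text
time_s: 3.58
tcp_pos: [0.5783, 0.0241, 0.0367]
tool_rot: [0.0, 0.78, 0.626, -0.0]
force: [-2.3, -3.8, 5.3]
finger_gap: 0.012
time_s: 4.0
tcp_pos: [0.5782, 0.024, 0.0366]
tool_rot: [0.0, 0.78, 0.626, -0.0]
force: [-1.6, -4.0, 5.9]
finger_gap: 0.0115
ang [-12.487728 -12.394311 -12.394233 -12.394292] size 0.2005072 0.20147392 c [0.54505825 0.07247063]
[0.5782078  0.02401261 0.03663597]
```

```bash
python3 -m jog '{"travel":[[0,-2,0],[0,-6,0],[0,-12,0],[0,-18,0],[0,-24,0]],"dr":[[0,0,0],[0,0,0],[0,0,0],[0,0,0],[0,0,0]],"jaw":[0,0,0,0,0]}'
python3 -m jog '{"travel":[[0,-7,0],[0,-14,0],[0,-21,0],[0,-28,0],[0,-35,0]],"dr":[[0,0,0],[0,0,0],[0,0,0],[0,0,0],[0,0,0]],"jaw":[0,0,0,0,0]}'
python3 -m jog '{"travel":[[0,-7,0],[0,-13,0],[0,-18,0],[0,-22,0],[0,-24,0]],"dr":[[0,0,0],[0,0,0],[0,0,0],[0,0,0],[0,0,0]],"jaw":[0,0,0,0,0]}'
python3 -m jog '{"travel":[[0,0,0],[0,0,0]],"dr":[[0,0,0],[0,0,0]],"jaw":[0,0]}'
```

```text
time_s: 4.47
tcp_pos: [0.5544, 0.0301, 0.0366]
tool_rot: [0.0, 0.78, 0.626, 0.0]
force: [3.4, -1.4, 3.2]
finger_gap: 0.0117
time_s: 4.88
tcp_pos: [0.5201, 0.0375, 0.0366]
tool_rot: [0.0, 0.78, 0.626, 0.0]
force: [4.8, -1.2, 8.9]
finger_gap: 0.0119
time_s: 5.3
tcp_pos: [0.4967, 0.0427, 0.0366]
tool_rot: [0.0, 0.78, 0.626, 0.0]
force: [3.1, -0.0, -0.6]
finger_gap: 0.0118
time_s: 5.47
tcp_pos: [0.4964, 0.0427, 0.0366]
tool_rot: [-0.0, 0.78, 0.626, -0.0]
force: [-0.6, 0.0, 13.0]
finger_gap: 0.0122
```

```bash
python3 -m jog '{"travel":[[0,0,-0.1],[0,0,-0.2],[0,0,-0.2]],"dr":[[0,0,0],[0,0,0],[0,0,0]],"jaw":[0,0,0]}'
python3 -m jog '{"travel":[[0,-0.5,0],[0,-1,0],[0,-1.5,0],[0,-2,0],[0,-2.5,0]],"dr":[[0,0,0],[0,0,0],[0,0,0],[0,0,0],[0,0,0]],"jaw":[0,0,0,0,0]}'
python3 -m jog '{"travel":[[0,-0.3,0],[0,-0.6,0],[0,-0.9,0],[0,-1.2,0],[0,-1.5,0]],"dr":[[0,0,0],[0,0,0],[0,0,0],[0,0,0],[0,0,0]],"jaw":[0,0,0,0,0]}'
```

```text
time_s: 5.72
tcp_pos: [0.4964, 0.0428, 0.0366]
tool_rot: [-0.0, 0.78, 0.626, -0.0]
force: [0.5, 0.1, 8.0]
finger_gap: 0.0115
time_s: 6.13
tcp_pos: [0.4945, 0.043, 0.0366]
tool_rot: [-0.0, 0.78, 0.626, -0.0]
force: [4.3, 0.3, 1.1]
finger_gap: 0.0121
time_s: 6.55
tcp_pos: [0.4931, 0.0433, 0.0366]
tool_rot: [-0.0, 0.78, 0.626, -0.0]
force: [2.3, -1.2, -0.2]
finger_gap: 0.012
```

```bash
python3 -m jog '{"travel":[[0,-0.25,0],[0,-0.5,0],[0,-0.75,0],[0,-1,0],[0,-1,0]],"dr":[[0,0,0],[0,0,0],[0,0,0],[0,0,0],[0,0,0]],"jaw":[0,0,0,0,0]}'
python3 -m jog '{"travel":[[0,-0.2,0],[0,-0.4,0],[0,-0.6,0],[0,-0.8,0],[0,-0.8,0]],"dr":[[0,0,0],[0,0,0],[0,0,0],[0,0,0],[0,0,0]],"jaw":[0,0,0,0,0]}'
```

```text
time_s: 6.97
tcp_pos: [0.4921, 0.0436, 0.0366]
tool_rot: [-0.0, 0.78, 0.626, -0.0]
force: [2.3, -0.3, -0.1]
finger_gap: 0.0118
time_s: 7.38
tcp_pos: [0.4914, 0.0437, 0.0366]
tool_rot: [-0.0, 0.78, 0.626, -0.0]
force: [2.6, -0.3, 0.5]
finger_gap: 0.0117
```

```bash
python3 -m jog '{"travel":[[0,-0.25,0],[0,-0.5,0],[0,-0.75,0],[0,-1,0],[0,-1,0]],"dr":[[0,0,0],[0,0,0],[0,0,0],[0,0,0],[0,0,0]],"jaw":[0,0,0,0,0]}'
python3 -m jog '{"travel":[[0,-0.2,0],[0,-0.4,0],[0,-0.6,0],[0,-0.8,0],[0,-0.8,0]],"dr":[[0,0,0],[0,0,0],[0,0,0],[0,0,0],[0,0,0]],"jaw":[0,0,0,0,0]}'
```

```text
time_s: 7.8
tcp_pos: [0.4904, 0.044, 0.0366]
tool_rot: [-0.0, 0.78, 0.626, -0.0]
force: [1.3, 0.3, -0.9]
finger_gap: 0.0117
time_s: 8.22
tcp_pos: [0.4896, 0.0441, 0.0366]
tool_rot: [-0.0, 0.78, 0.626, -0.0]
force: [0.9, 0.5, -1.2]
finger_gap: 0.0117
```

```bash
python3 -m jog '{"travel":[[0,-0.25,0.1],[0,-0.5,0.1],[0,-0.75,0.1],[0,-1,0.1],[0,-1,0.1]],"dr":[[0,0,0],[0,0,0],[0,0,0],[0,0,0],[0,0,0]],"jaw":[0,0,0,0,0]}'
python3 -m jog '{"travel":[[0,-0.2,0],[0,-0.4,0],[0,-0.6,0],[0,-0.8,0],[0,-0.8,0]],"dr":[[0,0,0],[0,0,0],[0,0,0],[0,0,0],[0,0,0]],"jaw":[0,0,0,0,0]}'
```

```text
time_s: 8.63
tcp_pos: [0.489, 0.0443, 0.0367]
tool_rot: [0.0, 0.78, 0.626, 0.0]
force: [2.5, -0.8, -1.7]
finger_gap: 0.0117
time_s: 9.05
tcp_pos: [0.4884, 0.0445, 0.0367]
tool_rot: [0.0, 0.78, 0.626, 0.0]
force: [5.1, -0.4, -2.4]
finger_gap: 0.012
```

```bash
python3 -m jog '{"travel":[[0,0,0.15],[0,0,0.3],[0,-0.2,0.3],[0,-0.4,0.3],[0,-0.4,0.3]],"dr":[[0,0,0],[0,0,0],[0,0,0],[0,0,0],[0,0,0]],"jaw":[0,0,0,0,0]}'
```

```text
time_s: 9.47
tcp_pos: [0.4884, 0.0445, 0.0367]
tool_rot: [0.0, 0.78, 0.626, 0.001]
force: [5.6, -2.6, 2.8]
finger_gap: 0.0117
```

```bash
python3 -m jog '{"travel":[[0,-0.2,0],[0,-0.4,0],[0,-0.4,0]],"dr":[[0,0,0],[0,0,0],[0,0,0]],"jaw":[0,0,0]}'
```

```text
time_s: 9.72
tcp_pos: [0.4883, 0.0445, 0.0367]
tool_rot: [0.001, 0.78, 0.626, 0.001]
force: [6.3, -2.8, 3.0]
finger_gap: 0.012
```

```bash
python3 -m jog '{"travel":[[0,-0.3,-0.1],[0,-0.6,-0.1],[0,-0.8,-0.1],[0,-0.8,-0.1]],"dr":[[0,0,0],[0,0,0],[0,0,0],[0,0,0]],"jaw":[0,0,0,0]}'
```

```text
time_s: 10.05
tcp_pos: [0.4878, 0.0447, 0.0368]
tool_rot: [0.001, 0.78, 0.626, 0.001]
force: [9.2, -3.3, -1.4]
finger_gap: 0.0117
```

```bash
python3 -m jog '{"travel":[[0,-0.1,0.1],[0,-0.2,0.1],[0,-0.2,0.1],[0,-0.2,0.1],[0,-0.2,0.1]],"dr":[[0,0,0],[0,0,0],[0,0,0],[0,0,0],[0,0,0]],"jaw":[0,0,0,0,0]}'
python3 -m jog '{"travel":[[0,0,0],[0,0,0],[0,0,0],[0,0,0],[0,0,0]],"dr":[[0,0,0],[0,0,0],[0,0,0],[0,0,0],[0,0,0]],"jaw":[0,0,0,0,0]}'
```

```text
time_s: 10.47
tcp_pos: [0.4878, 0.0447, 0.0368]
tool_rot: [0.001, 0.78, 0.626, 0.001]
force: [8.7, -3.5, 0.4]
finger_gap: 0.0122
time_s: 10.88
tcp_pos: [0.4878, 0.0447, 0.0368]
tool_rot: [0.001, 0.78, 0.626, 0.001]
force: [8.4, -3.0, 0.2]
finger_gap: 0.0118
```

```bash
python3 -m jog '{"travel":[[0,0,0],[0,0,0],[0,0,0],[0,0,0],[0,0,0]],"dr":[[0,0,0],[0,0,0],[0,0,0],[0,0,0],[0,0,0]],"jaw":[0.2,0.4,0.5,0.5,0.5]}'
python3 -m jog '{"travel":[[0,0,-10],[0,0,-30],[0,0,-50],[0,0,-70],[0,0,-88]],"dr":[[0,0,0],[0,0,0],[0,0,0],[0,0,0],[0,0,0]],"jaw":[0.5,0.5,0.5,0.5,0.5]}'
python3 -m jog '{"travel":[[24,24,0],[48,50,0],[70,74,0],[80,88,0],[85,94,0]],"dr":[[0,0,0],[0,0,0],[0,0,0],[0,0,0],[0,0,0]],"jaw":[0.5,0.5,0.5,0.5,0.5]}'
python3 -m jog '{"travel":[[0,0,0],[0,0,0]],"dr":[[0,0,0],[0,0,0]],"jaw":[0.5,0.5]}'
python3 - <<'E'
from h import *
cv2.imwrite('pics/t3.png',capture('top'));im=capture('scene');cv2.imwrite('pics/s3.png',cv2.resize(im[210:390,170:370],None,fx=3,fy=3,interpolation=cv2.INTER_CUBIC))
from scipy.spatial.transform import Rotation as Ro
o=get_obs();q=o['tool_rot'];T=Ro.from_quat(np.r_[q[1:],q[0]]).as_matrix()
print(q,o['tcp_pos'],o['force'],T.T@(np.array([.5962,.1077,.037])-o['tcp_pos'])*1e3)
E
```

```text
time_s: 11.3
tcp_pos: [0.4858, 0.0449, 0.0361]
tool_rot: [-0.0, 0.78, 0.626, -0.0]
force: [0.1, -0.0, -0.1]
finger_gap: 0.0418
time_s: 11.72
tcp_pos: [0.4862, 0.0447, 0.126]
tool_rot: [0.0, 0.78, 0.626, 0.0]
force: [0.2, 0.4, -0.1]
finger_gap: 0.0472
time_s: 12.13
tcp_pos: [0.5982, 0.109, 0.1247]
tool_rot: [0.0, 0.779, 0.627, 0.0]
force: [-1.0, 0.6, 0.6]
finger_gap: 0.047
time_s: 12.3
tcp_pos: [0.5955, 0.1069, 0.1243]
tool_rot: [-0.0, 0.78, 0.626, -0.001]
force: [-0.1, -0.6, -0.4]
finger_gap: 0.0472
[-1.36202603e-04  7.79968135e-01  6.25819157e-01 -2.70904634e-04] [0.59528017 0.1066987  0.12449385] [-0.37876337 -0.15418288 -1.30128707] [ 1.19889058  0.72925208 87.49316597]
```

View pics/s3.png

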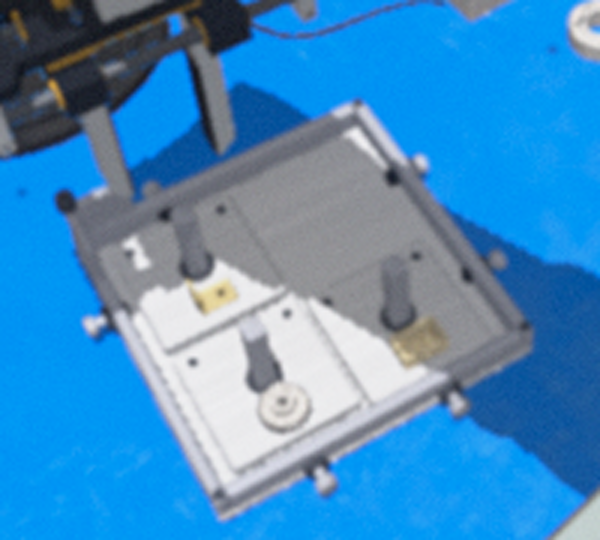

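The housing carrier is seated at the lower wall, with its post near (398,290). The bracket and gear carriers haven't moved. Next I'll grip the bracket post.

```bash
python3 -m jog '{"travel":[[1,1,20],[1,1,40],[1,1,60],[1,1,76],[1,1,87]],"dr":[[0,0,0],[0,0,0],[0,0,0],[0,0,0],[0,0,0]],"jaw":[0.5,0.5,0.5,0.5,0.5]}'
python3 -m jog '{"travel":[[0,0,0],[0,0,0],[0,0,0],[0,0,0],[0,0,0]],"dr":[[0,0,0],[0,0,0],[0,0,0],[0,0,0],[0,0,0]],"jaw":[0.4,0.3,0.25,0.2,0.16]}'
python3 -m jog '{"travel":[[0,0,0],[0,0,0],[0,0,0],[0,0,0],[0,0,0]],"dr":[[0,0,0],[0,0,0],[0,0,0],[0,0,0],[0,0,0]],"jaw":[0.13,0.1,0.0,0,0]}'
python3 -m jog '{"travel":[[0,0,0],[0,0,0],[0,0,0]],"dr":[[0,0,0],[0,0,0],[0,0,0]],"jaw":[0,0,0]}'
```

```text
time_s: 12.82
tcp_pos: [0.5962, 0.1077, 0.0362]
tool_rot: [-0.0, 0.78, 0.626, -0.001]
force: [0.1, 0.7, -0.8]
finger_gap: 0.0468
time_s: 13.23
tcp_pos: [0.598, 0.1085, 0.0382]
tool_rot: [0.0, 0.78, 0.626, 0.001]
force: [-0.6, 0.0, 0.1]
finger_gap: 0.0174
time_s: 13.65
tcp_pos: [0.5978, 0.108, 0.0379]
tool_rot: [0.0, 0.78, 0.626, 0.0]
force: [-2.7, -2.7, 8.2]
finger_gap: 0.0121
time_s: 13.9
tcp_pos: [0.5978, 0.108, 0.0379]
tool_rot: [0.0, 0.78, 0.626, 0.0]
force: [-1.9, -3.0, 7.7]
finger_gap: 0.0117
```

```bash
python3 -m jog '{"travel":[[-2,0,-0.2],[-6,0,-0.2],[-12,0,-0.2],[-18,0,-0.2],[-24,0,-0.2]],"dr":[[0,0,0],[0,0,0],[0,0,0],[0,0,0],[0,0,0]],"jaw":[0,0,0,0,0]}'
python3 -m jog '{"travel":[[-7,0,0],[-14,0,0],[-21,0,0],[-28,0,0],[-35,0,0]],"dr":[[0,0,0],[0,0,0],[0,0,0],[0,0,0],[0,0,0]],"jaw":[0,0,0,0,0]}'
python3 -m jog '{"travel":[[-7,0,0],[-13,0,0],[-18,0,0],[-22,0,0],[-24,0,0]],"dr":[[0,0,0],[0,0,0],[0,0,0],[0,0,0],[0,0,0]],"jaw":[0,0,0,0,0]}'
python3 -m jog '{"travel":[[-0.5,0,0],[-1,0,0]],"dr":[[0,0,0],[0,0,0]],"jaw":[0,0]}'
```

```text
time_s: 14.32
tcp_pos: [0.5928, 0.0853, 0.0379]
tool_rot: [-0.0, 0.779, 0.626, 0.001]
force: [0.1, 5.7, 5.0]
finger_gap: 0.0119
time_s: 14.73
tcp_pos: [0.5852, 0.0509, 0.0379]
tool_rot: [-0.0, 0.78, 0.626, 0.001]
force: [1.4, 5.2, 6.3]
finger_gap: 0.0116
time_s: 15.15
tcp_pos: [0.5799, 0.0271, 0.0379]
tool_rot: [0.0, 0.78, 0.626, 0.001]
force: [1.3, 5.6, 5.8]
finger_gap: 0.0119
time_s: 15.32
tcp_pos: [0.5798, 0.0266, 0.0379]
tool_rot: [-0.0, 0.78, 0.626, 0.001]
force: [1.1, 5.6, 6.1]
finger_gap: 0.0119
```

```bash
python3 -m jog '{"travel":[[-0.5,0,-0.2],[-1,0,-0.2],[-1.5,0,-0.2],[-2,0,-0.2],[-2.5,0,-0.2]],"dr":[[0,0,0],[0,0,0],[0,0,0],[0,0,0],[0,0,0]],"jaw":[0,0,0,0,0]}'
python3 -m jog '{"travel":[[-0.3,0,0],[-0.6,0,0],[-0.9,0,0],[-1.2,0,0],[-1.2,0,0]],"dr":[[0,0,0],[0,0,0],[0,0,0],[0,0,0],[0,0,0]],"jaw":[0,0,0,0,0]}'
python3 -m jog '{"travel":[[-0.2,0,0],[-0.4,0,0],[-0.6,0,0],[-0.8,0,0],[-0.8,0,0]],"dr":[[0,0,0],[0,0,0],[0,0,0],[0,0,0],[0,0,0]],"jaw":[0,0,0,0,0]}'
```

```text
time_s: 15.73
tcp_pos: [0.5791, 0.0242, 0.0379]
tool_rot: [-0.0, 0.78, 0.626, 0.0]
force: [0.8, 4.9, 4.7]
finger_gap: 0.0119
time_s: 16.15
tcp_pos: [0.5789, 0.023, 0.0379]
tool_rot: [0.0, 0.78, 0.626, 0.0]
force: [0.9, 3.7, 5.6]
finger_gap: 0.0114
time_s: 16.57
tcp_pos: [0.5787, 0.0222, 0.0379]
tool_rot: [0.0, 0.78, 0.626, 0.0]
force: [0.9, 4.9, 5.6]
finger_gap: 0.0117
```

```bash
python3 -m jog '{"travel":[[-0.25,0,-0.2],[-0.5,0,-0.2],[-0.75,0,-0.2],[-1,0,-0.2],[-1,0,-0.2]],"dr":[[0,0,0],[0,0,0],[0,0,0],[0,0,0],[0,0,0]],"jaw":[0,0,0,0,0]}'
python3 -m jog '{"travel":[[-0.2,0,0],[-0.4,0,0],[-0.6,0,0],[-0.8,0,0],[-0.8,0,0]],"dr":[[0,0,0],[0,0,0],[0,0,0],[0,0,0],[0,0,0]],"jaw":[0,0,0,0,0]}'
```

```text
time_s: 16.98
tcp_pos: [0.5782, 0.0209, 0.0379]
tool_rot: [-0.0, 0.78, 0.626, -0.0]
force: [0.8, 3.3, 3.0]
finger_gap: 0.0119
time_s: 17.4
tcp_pos: [0.5781, 0.0201, 0.0379]
tool_rot: [0.0, 0.78, 0.626, -0.0]
force: [1.2, 3.5, 4.0]
finger_gap: 0.0117
```

```bash
python3 -m jog '{"travel":[[-0.25,0,-0.1],[-0.5,0,-0.1],[-0.75,0,-0.1],[-1,0,-0.1],[-1,0,-0.1]],"dr":[[0,0,0],[0,0,0],[0,0,0],[0,0,0],[0,0,0]],"jaw":[0,0,0,0,0]}'
python3 -m jog '{"travel":[[-0.2,0,0],[-0.4,0,0],[-0.6,0,0],[-0.8,0,0],[-0.8,0,0]],"dr":[[0,0,0],[0,0,0],[0,0,0],[0,0,0],[0,0,0]],"jaw":[0,0,0,0,0]}'
```

```text
time_s: 17.82
tcp_pos: [0.5778, 0.0193, 0.0379]
tool_rot: [-0.0, 0.78, 0.626, -0.0]
force: [1.4, 4.8, 1.1]
finger_gap: 0.0118
time_s: 18.23
tcp_pos: [0.5777, 0.019, 0.0379]
tool_rot: [-0.0, 0.78, 0.626, 0.0]
force: [2.2, 6.7, -0.3]
finger_gap: 0.0116
```

```bash
python3 -m jog '{"travel":[[-0.2,0,0.15],[-0.4,0,0.15],[-0.6,0,0.15],[-0.8,0,0.15],[-0.8,0,0.15]],"dr":[[0,0,0],[0,0,0],[0,0,0],[0,0,0],[0,0,0]],"jaw":[0,0,0,0,0]}'
```

```text
time_s: 18.65
tcp_pos: [0.5778, 0.0187, 0.038]
tool_rot: [-0.0, 0.779, 0.626, 0.001]
force: [2.2, 9.5, 1.6]
finger_gap: 0.0114
```

```bash
python3 -m jog '{"travel":[[-0.2,0,0],[-0.2,0,0],[-0.2,0,0],[-0.2,0,0],[-0.2,0,0]],"dr":[[0,0,0],[0,0,0],[0,0,0],[0,0,0],[0,0,0]],"jaw":[0,0,0,0,0]}'
python3 -m jog '{"travel":[[0,0,0],[0,0,0],[0,0,0],[0,0,0]],"dr":[[0,0,0],[0,0,0],[0,0,0],[0,0,0]],"jaw":[0,0,0,0]}'
```

```text
time_s: 19.07
tcp_pos: [0.5778, 0.0187, 0.038]
tool_rot: [-0.0, 0.779, 0.627, 0.001]
force: [1.1, 9.1, 2.3]
finger_gap: 0.0116
time_s: 19.4
tcp_pos: [0.5777, 0.0187, 0.038]
tool_rot: [-0.0, 0.779, 0.627, 0.001]
force: [1.7, 9.3, 2.9]
finger_gap: 0.0123
```

```bash
python3 -m jog '{"travel":[[0,0,0],[0,0,0],[0,0,0],[0,0,0],[0,0,0]],"dr":[[0,0,0],[0,0,0],[0,0,0],[0,0,0],[0,0,0]],"jaw":[0.5,0.5,0.5,0.5,0.5]}'
python3 -m jog '{"travel":[[0,0,-10],[0,0,-30],[0,0,-50],[0,0,-70],[0,0,-88]],"dr":[[0,0,0],[0,0,0],[0,0,0],[0,0,0],[0,0,0]],"jaw":[0.5,0.5,0.5,0.5,0.5]}'
python3 -m jog '{"travel":[[24,-24,0],[48,-48,0],[70,-70,0],[85,-83,0],[91,-87,0]],"dr":[[0,0,0],[0,0,0],[0,0,0],[0,0,0],[0,0,0]],"jaw":[0.5,0.5,0.5,0.5,0.5]}'
python3 -m jog '{"travel":[[0,0,0],[0,0,0],[0,0,0]],"dr":[[0,0,0],[0,0,0],[0,0,0]],"jaw":[0.5,0.5,0.5]}'
python3 - <<'E'
from h import *
t=capture('top');cv2.imwrite('pics/t4.png',t);im=capture('scene')
cv2.imwrite('pics/s4.png',cv2.resize(np.hstack([im[220:390,180:360],t[170:340,180:350]]),None,fx=2.28,fy=2.28,interpolation=cv2.INTER_CUBIC))
from scipy.spatial.transform import Rotation as Ro
o=get_obs();q=o['tool_rot'];T=Ro.from_quat(np.r_[q[1:],q[0]]).as_matrix()
print(q,o['tcp_pos'],o['force'],T.T@(np.array([.5121,.1252,.0375])-o['tcp_pos'])*1e3)
E
```

```text
time_s: 19.82
tcp_pos: [0.5773, 0.017, 0.0377]
tool_rot: [0.0, 0.78, 0.626, -0.0]
force: [0.8, 0.1, -0.3]
finger_gap: 0.0413
time_s: 20.23
tcp_pos: [0.5775, 0.0171, 0.1277]
tool_rot: [0.0, 0.78, 0.626, 0.0]
force: [0.6, 0.2, 0.4]
finger_gap: 0.0465
time_s: 20.65
tcp_pos: [0.5106, 0.1279, 0.1265]
tool_rot: [-0.0, 0.779, 0.627, 0.0]
force: [1.5, -0.3, 1.1]
finger_gap: 0.047
time_s: 20.9
tcp_pos: [0.5129, 0.1237, 0.1261]
tool_rot: [0.0, 0.78, 0.626, 0.0]
force: [-0.1, -0.1, 0.2]
finger_gap: 0.0468
[ 2.12446854e-04  7.80289811e-01  6.25418064e-01 -1.02484145e-04] [0.5127314  0.12370893 0.12587823] [-0.53953969  1.10517206  0.22554126] [ 1.35546942 -0.95884167 88.37746411]
```

View pics/s4.png

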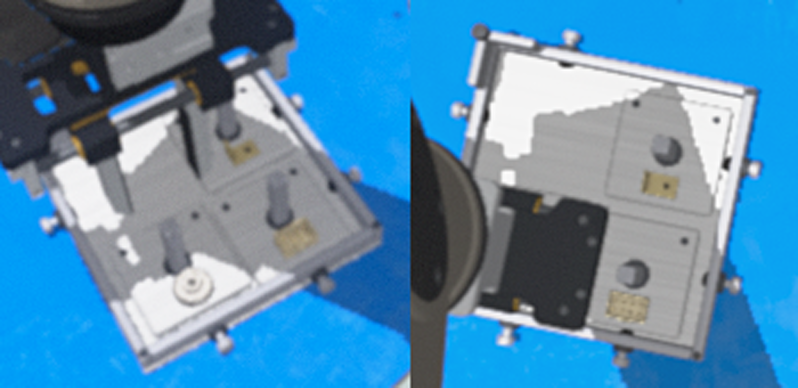

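Right-hand view: the bracket carrier is against the y- nose near (727,162) and the housing carrier is in the lower-right station. The inspection station is empty. Next I'll grip the gear post.

```bash
python3 -m jog '{"travel":[[1,-1,20],[1,-1,40],[1,-1,60],[1,-1,76],[1,-1,88]],"dr":[[0,0,0],[0,0,0],[0,0,0],[0,0,0],[0,0,0]],"jaw":[0.5,0.5,0.5,0.5,0.5]}'
python3 -m jog '{"travel":[[0,0,0],[0,0,0],[0,0,0],[0,0,0],[0,0,0]],"dr":[[0,0,0],[0,0,0],[0,0,0],[0,0,0],[0,0,0]],"jaw":[0.4,0.3,0.25,0.2,0.16]}'
python3 -m jog '{"travel":[[0,0,0],[0,0,0],[0,0,0],[0,0,0],[0,0,0]],"dr":[[0,0,0],[0,0,0],[0,0,0],[0,0,0],[0,0,0]],"jaw":[0.13,0.1,0.0,0,0]}'
python3 -m jog '{"travel":[[0,0,0],[0,0,0],[0,0,0]],"dr":[[0,0,0],[0,0,0],[0,0,0]],"jaw":[0,0,0]}'
```

```text
time_s: 21.42
tcp_pos: [0.5112, 0.1251, 0.0364]
tool_rot: [0.0, 0.78, 0.626, -0.001]
force: [0.1, 0.4, 0.1]
finger_gap: 0.0471
time_s: 21.83
tcp_pos: [0.5119, 0.1265, 0.0387]
tool_rot: [0.0, 0.78, 0.626, 0.001]
force: [-0.7, 0.1, 0.5]
finger_gap: 0.0174
time_s: 22.25
tcp_pos: [0.5116, 0.126, 0.0384]
tool_rot: [0.0, 0.78, 0.626, 0.0]
force: [-2.7, -3.5, 8.7]
finger_gap: 0.0117
time_s: 22.5
tcp_pos: [0.5116, 0.126, 0.0384]
tool_rot: [0.0, 0.78, 0.626, 0.0]
force: [-2.6, -3.0, 9.0]
finger_gap: 0.0117
```

```bash
python3 -m jog '{"travel":[[0,2,-0.4],[-0.2,6,-0.4],[-0.4,12,-0.4],[-0.4,18,-0.4],[-0.4,24,-0.4]],"dr":[[0,0,0],[0,0,0],[0,0,0],[0,0,0],[0,0,0]],"jaw":[0,0,0,0,0]}'
python3 -m jog '{"travel":[[0,7,0],[0,14,0],[0,21,0],[0,28,0],[0,35,0]],"dr":[[0,0,0],[0,0,0],[0,0,0],[0,0,0],[0,0,0]],"jaw":[0,0,0,0,0]}'
python3 -m jog '{"travel":[[0,7,0],[0,13,0],[0,18,0],[0,22,0],[0,24,0]],"dr":[[0,0,0],[0,0,0],[0,0,0],[0,0,0],[0,0,0]],"jaw":[0,0,0,0,0]}'
python3 -m jog '{"travel":[[0,0.5,0],[0,1,0]],"dr":[[0,0,0],[0,0,0]],"jaw":[0,0]}'
```

```text
time_s: 22.92
tcp_pos: [0.5344, 0.1211, 0.0384]
tool_rot: [-0.001, 0.779, 0.626, -0.0]
force: [-7.8, 1.0, 10.6]
finger_gap: 0.0121
time_s: 23.33
tcp_pos: [0.5686, 0.1137, 0.0385]
tool_rot: [-0.001, 0.779, 0.626, -0.0]
force: [-7.7, 2.2, 9.9]
finger_gap: 0.0118
time_s: 23.75
tcp_pos: [0.5923, 0.1083, 0.0385]
tool_rot: [-0.0, 0.78, 0.626, -0.0]
force: [-8.5, 1.8, 12.4]
finger_gap: 0.0123
time_s: 23.92
tcp_pos: [0.5927, 0.1082, 0.0385]
tool_rot: [-0.001, 0.78, 0.626, -0.0]
force: [-10.7, 2.5, 13.8]
finger_gap: 0.012
```

```bash
python3 -m jog '{"travel":[[0,0,-0.25],[0,0,-0.5],[0,0.5,-0.6],[0,1,-0.6],[0,1.5,-0.6]],"dr":[[0,0,0],[0,0,0],[0,0,0],[0,0,0],[0,0,0]],"jaw":[0,0,0,0,0]}'
python3 -m jog '{"travel":[[0,0.3,0],[0,0.6,0],[0,0.9,0],[0,1.2,0],[0,1.2,0]],"dr":[[0,0,0],[0,0,0],[0,0,0],[0,0,0],[0,0,0]],"jaw":[0,0,0,0,0]}'
```

```text
time_s: 24.33
tcp_pos: [0.5948, 0.1073, 0.0386]
tool_rot: [0.0, 0.78, 0.626, -0.0]
force: [-0.2, -0.1, -5.7]
finger_gap: 0.0117
time_s: 24.75
tcp_pos: [0.596, 0.1072, 0.0388]
tool_rot: [0.0, 0.78, 0.626, -0.0]
force: [0.3, 0.7, -5.1]
finger_gap: 0.012
```

```bash
python3 -m jog '{"travel":[[0,0,0.2],[0,0,0.35],[0,0,0.35]],"dr":[[0,0,0],[0,0,0],[0,0,0]],"jaw":[0,0,0]}'
```

```text
time_s: 25.0
tcp_pos: [0.596, 0.1072, 0.0385]
tool_rot: [-0.0, 0.78, 0.626, -0.0]
force: [-1.1, -0.6, -3.9]
finger_gap: 0.0119
```

```bash
python3 -m jog '{"travel":[[0,0,0.1],[0,0,0.2],[0,0.3,0.2],[0,0.6,0.2],[0,0.9,0.2]],"dr":[[0,0,0],[0,0,0],[0,0,0],[0,0,0],[0,0,0]],"jaw":[0,0,0,0,0]}'
python3 -m jog '{"travel":[[0,0.2,0],[0,0.4,0],[0,0.6,0],[0,0.8,0],[0,0.8,0]],"dr":[[0,0,0],[0,0,0],[0,0,0],[0,0,0],[0,0,0]],"jaw":[0,0,0,0,0]}'
```

```text
time_s: 25.42
tcp_pos: [0.5966, 0.1071, 0.0385]
tool_rot: [-0.0, 0.78, 0.626, -0.0]
force: [-5.1, 1.7, 5.5]
finger_gap: 0.0115
time_s: 25.83
tcp_pos: [0.5975, 0.107, 0.0385]
tool_rot: [-0.0, 0.78, 0.626, -0.0]
force: [-4.8, 0.7, 5.4]
finger_gap: 0.0118
```

```bash
python3 -m jog '{"travel":[[0,0.25,-0.07],[0,0.5,-0.07],[0,0.75,-0.07],[0,1,-0.07],[0,1,-0.07]],"dr":[[0,0,0],[0,0,0],[0,0,0],[0,0,0],[0,0,0]],"jaw":[0,0,0,0,0]}'
python3 -m jog '{"travel":[[0,0.2,0],[0,0.4,0],[0,0.6,0],[0,0.8,0],[0,0.8,0]],"dr":[[0,0,0],[0,0,0],[0,0,0],[0,0,0],[0,0,0]],"jaw":[0,0,0,0,0]}'
```

```text
time_s: 26.25
tcp_pos: [0.5986, 0.1067, 0.0384]
tool_rot: [-0.0, 0.78, 0.626, -0.0]
force: [-4.5, 1.4, 4.2]
finger_gap: 0.0119
time_s: 26.67
tcp_pos: [0.5993, 0.1066, 0.0384]
tool_rot: [-0.0, 0.78, 0.626, -0.0]
force: [-4.0, 0.4, 4.4]
finger_gap: 0.0118
```

```bash
python3 -m jog '{"travel":[[0,0.25,-0.03],[0,0.5,-0.03],[0,0.75,-0.03],[0,1,-0.03],[0,1,-0.03]],"dr":[[0,0,0],[0,0,0],[0,0,0],[0,0,0],[0,0,0]],"jaw":[0,0,0,0,0]}'
python3 -m jog '{"travel":[[0,0.2,0],[0,0.4,0],[0,0.6,0],[0,0.8,0],[0,0.8,0]],"dr":[[0,0,0],[0,0,0],[0,0,0],[0,0,0],[0,0,0]],"jaw":[0,0,0,0,0]}'
```

```text
time_s: 27.08
tcp_pos: [0.6004, 0.1063, 0.0385]
tool_rot: [-0.0, 0.78, 0.626, 0.0]
force: [-4.9, 1.1, 4.4]
finger_gap: 0.0117
time_s: 27.5
tcp_pos: [0.6011, 0.1061, 0.0384]
tool_rot: [-0.0, 0.78, 0.626, -0.0]
force: [-5.1, 1.8, 6.0]
finger_gap: 0.012
```

```bash
python3 -m jog '{"travel":[[0,0.25,-0.04],[0,0.5,-0.04],[0,0.75,-0.04],[0,1,-0.04],[0,1,-0.04]],"dr":[[0,0,0],[0,0,0],[0,0,0],[0,0,0],[0,0,0]],"jaw":[0,0,0,0,0]}'
python3 -m jog '{"travel":[[0,0.2,0],[0,0.4,0],[0,0.6,0],[0,0.8,0],[0,0.8,0]],"dr":[[0,0,0],[0,0,0],[0,0,0],[0,0,0],[0,0,0]],"jaw":[0,0,0,0,0]}'
```

```text
time_s: 27.92
tcp_pos: [0.6015, 0.106, 0.0385]
tool_rot: [-0.0, 0.78, 0.626, -0.0]
force: [-9.0, 1.5, 9.4]
finger_gap: 0.0116
time_s: 28.33
tcp_pos: [0.6018, 0.106, 0.0385]
tool_rot: [-0.001, 0.78, 0.626, -0.001]
force: [-11.4, 2.7, 12.4]
finger_gap: 0.0118
```

```bash
python3 -m jog '{"travel":[[0,0.2,-0.1],[0,0.4,-0.1],[0,0.6,-0.1],[0,0.6,-0.1]],"dr":[[0,0,0],[0,0,0],[0,0,0],[0,0,0]],"jaw":[0,0,0,0]}'
```

```text
time_s: 28.67
tcp_pos: [0.602, 0.106, 0.0386]
tool_rot: [-0.001, 0.78, 0.626, -0.001]
force: [-13.7, 2.3, 13.6]
finger_gap: 0.0118
```

```bash
python3 -m jog '{"travel":[[0,0,-0.08],[0,0,-0.15],[0,0.2,-0.15],[0,0.2,-0.15],[0,0.2,-0.15]],"dr":[[0,0,0],[0,0,0],[0,0,0],[0,0,0],[0,0,0]],"jaw":[0,0,0,0,0]}'
```

```text
time_s: 29.08
tcp_pos: [0.6022, 0.1059, 0.0386]
tool_rot: [-0.001, 0.78, 0.626, -0.001]
force: [-13.2, 2.9, 11.6]
finger_gap: 0.0123
```

```bash
python3 -m jog '{"travel":[[0,0.2,-0.1],[0,0.4,-0.15],[0,0.4,-0.15],[0,0.4,-0.15],[0,0.4,-0.15]],"dr":[[0,0,0],[0,0,0],[0,0,0],[0,0,0],[0,0,0]],"jaw":[0,0,0,0,0]}'
```

```text
time_s: 29.5
tcp_pos: [0.6024, 0.1059, 0.0386]
tool_rot: [-0.001, 0.78, 0.626, -0.001]
force: [-13.5, 2.1, 10.2]
finger_gap: 0.0118
```

```bash
python3 -m jog '{"travel":[[0,0.1,-0.1],[0,0.2,-0.1],[0,0.2,-0.1],[0,0.2,-0.1],[0,0.2,-0.1]],"dr":[[0,0,0],[0,0,0],[0,0,0],[0,0,0],[0,0,0]],"jaw":[0,0,0,0,0]}'
python3 -m jog '{"travel":[[0,0,0],[0,0,0],[0,0,0],[0,0,0],[0,0,0]],"dr":[[0,0,0],[0,0,0],[0,0,0],[0,0,0],[0,0,0]],"jaw":[0,0,0,0,0]}'
```

```text
time_s: 29.92
tcp_pos: [0.6024, 0.1058, 0.0386]
tool_rot: [-0.001, 0.78, 0.626, -0.001]
force: [-13.4, 3.0, 10.0]
finger_gap: 0.012
time_s: 30.33
tcp_pos: [0.6024, 0.1059, 0.0386]
tool_rot: [-0.001, 0.78, 0.626, -0.001]
force: [-13.9, 2.9, 10.2]
finger_gap: 0.0118
```

```bash
python3 -m jog '{"travel":[[0,0,0],[0,0,0],[0,0,0],[0,0,0],[0,0,0]],"dr":[[0,0,0],[0,0,0],[0,0,0],[0,0,0],[0,0,0]],"jaw":[0.5,0.5,0.5,0.5,0.5]}'
python3 -m jog '{"travel":[[0,0,-10],[0,0,-30],[0,0,-55],[0,0,-80],[0,0,-100]],"dr":[[0,0,0],[0,0,0],[0,0,0],[0,0,0],[0,0,0]],"jaw":[0.5,0.5,0.5,0.5,0.5]}'
python3 -m jog '{"travel":[[15,-20,0],[40,-45,0],[65,-75,0],[90,-100,0],[105,-120,0]],"dr":[[0,0,0],[0,0,0],[0,0,0],[0,0,0],[0,0,0]],"jaw":[0.5,0.5,0.5,0.5,0.5]}'
python3 -m jog '{"travel":[[25,-20,0],[50,-40,0],[65,-50,0],[70,-55,0],[70,-55,0]],"dr":[[0,0,0],[0,0,0],[0,0,0],[0,0,0],[0,0,0]],"jaw":[0.5,0.5,0.5,0.5,0.5]}'
python3 - <<'E'
from h import *
t=capture('top');cv2.imwrite('pics/t5.png',t);im=capture('scene')
cv2.imwrite('pics/s5.png',cv2.resize(np.hstack([im[220:390,180:360],t[170:340,180:350]]),None,fx=2.28,fy=2.28,interpolation=cv2.INTER_CUBIC))
E
```

```text
time_s: 30.75
tcp_pos: [0.6046, 0.1052, 0.0389]
tool_rot: [0.0, 0.78, 0.626, 0.0]
force: [-0.0, 1.2, 0.8]
finger_gap: 0.0415
time_s: 31.17
tcp_pos: [0.6048, 0.1052, 0.1415]
tool_rot: [0.0, 0.78, 0.626, 0.001]
force: [0.1, 0.2, -0.6]
finger_gap: 0.0468
time_s: 31.58
tcp_pos: [0.5082, 0.2367, 0.1398]
tool_rot: [-0.0, 0.779, 0.627, 0.001]
force: [0.1, 0.3, 1.1]
finger_gap: 0.0468
time_s: 32.0
tcp_pos: [0.4704, 0.3155, 0.1394]
tool_rot: [-0.0, 0.779, 0.627, 0.0]
force: [0.2, -1.0, 0.2]
finger_gap: 0.0469
```

View pics/s5.png

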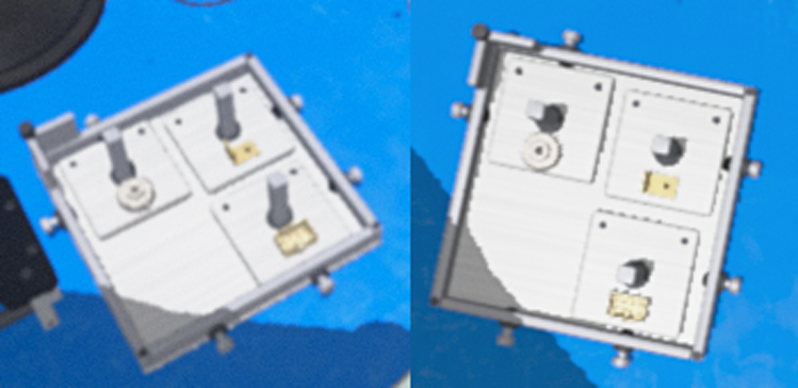

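The gear carrier is in the guarded corner, at about (540,125) in the right-hand view, against the x+ nose. The bracket is upper right and the housing lower right, all lying flat, and the arm is clear. Handing in.

```bash
python3 -c "
from workcell import job,get_obs
print(get_obs()['time_s']);print(job.finish_job())"
```

```text
32.1
the job is handed in; nothing more can be done
None
```

The gear carrier is now in the inspection station. I slid the housing carrier first, then the bracket, then the gear, each along its lane to its stop. I handed the job in at 32.1 s; it reported no verdict.

| Carrier | Steady push at the wrist | Estimated push on the stop, less floor drag |
|---|---|---|
| Housing | about 9 N | 6.5–9 N |
| Bracket | about 9.5 N | 7–8 N |
| Gear | about 14 N | 5–9 N |

- **Gear push:** this is the least certain figure. The gripper was also pressing down about 10 N, so more of the wrist force went into floor drag. No reading on any slide came near 20 N sideways.
- **Possible lift:** about 3–5 mm before the gear carrier reached its stop, I raised the tool too far while easing the down-force. For about 0.5 s the wrist carried 5–6 N, roughly the carrier's whole weight, and the tool rose about 0.3 mm. The carrier may therefore have come just off the floor before I lowered it again.
- **Last pictures:** all three carriers lie flat in the right stations. The gear is in the guarded corner against its stop, the station it left is empty and the arm is clear of the tray. I never went near the ring gauge, V-block or objective can, but I did not check them in a final picture.

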